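# Roll the roller into its well and close the parts tub

### The arm

A 6-joint arm with a two-finger parallel gripper is mounted at the origin on the work surface. World frame = base frame: x ahead of the robot, y to its left, z up, the work surface at z = 0. Lengths are in m, angles in rad, forces in N, time in s.
With the tool pointing down it reaches from about 0.375 to 0.975 m from the base axis. Payload 3.8 kg.
Tool frame: the origin (TCP) lies between the finger pads; the fingertips stand 22 mm ahead of it and the grasp point (between the pads) lies 3 mm ahead of it; z points along the fingers, y is the direction in which the jaws open and shut (so a half turn about z gives the same grasp; the last joint's range is limited). The gripper opens to 85 mm and grips with 20 to 120 N. Pads are 22 mm wide; open, the fingers measure 114 mm over their backs; the gripper's body (76 mm by 85 mm) begins 54 mm behind the grasp point. The pads swing forward as they close: fully open they stand 13 mm farther back than shut.
Start: joints at [1.278, 0.264, 1.604, -0, 1.274, -0.037], TCP at [0.171, 0.653, 0.253] pointing down, gripper open.
Joint ranges: [-2.63, 2.63], [-0.94, 2.18], [0.31, 2.57], [-1.31, 4.45], [0, 2.66], [-2.55, 2.55]. Speed limits (rad/s): [2.57, 2.57, 3.14, 3.14, 3.14, 3.14].

### API

Orientations are given as a rotation vector (axis times angle).
In Python, from workcell import * gives the robot as it stands.
- The arm moves only by the tool step_arm, never from a script. Its argument "motion" is a list that holds one entry, the list of rows, each a list of 7 numbers: the finger opening in m, from 0 to 0.0854, then the shift along the world's x, y, z in m, then the turn, a rotation vector about the world's x, y, z in degrees. A call has exactly 8 rows; each row is the pose to reach, as a shift and turn from the pose measured when the call began; what a row does not reach only later rows make up. A row lasts 1/8 s, in which the tool goes at most 62.5 mm and 10.7 degrees, less where a joint would pass 70% of its speed; a pose out of reach is approached as far as the arm can. A call with a gripper value outside its range is refused whole. The fingers move at their own pace and stop on an object; "newtons" is the grip in N (left out, the last holds). Time passes only in rows, so rows that repeat a pose let the fingers close, or fill a call up. It gives the time, the measured TCP pose, the force and the opening at its end, in the units of the state.
- read_state(): the state, without advancing time (a new reading comes with each control period).
- read_camera(name): name is "side" or "top" or "wrist"; returns (picture, depth): 400x640x3 uint8, blue, green, red; 400x640 float32, m along the optical axis (not along the pixel's ray), 0 where there is no reading.
- get_calibration(name): a dict with "K" (3x3 intrinsics, pixels), "dist_coeffs" ([k1, k2, p1, p2, k3] as OpenCV has them; the pictures are not rectified), "world_from_camera" (4x4, takes a point from camera to world coordinates). Camera axes: x right, y down, z forward; pixel columns grow to the right and rows downward; lengths in m; the calibration is good to about 2 mm. A picture is of the moment at which its call begins: read the wrist's pose just before it. get_calibration takes no time and is no camera call; for the wrist camera it gives the pose at the moment of the call.
- finish_job(): hands the job in, once; it reports no verdict.
Trained networks look in the newest picture that a camera, given by its name, has taken for a name from the list of things; names that differ only in an ending like _2 or _b are one class to them, and where a whole thing is asked for, a point or a joint stands for the part that bears it (a point fixed in the world has none). Each returns a list of dicts, best first, with "score" (0 to 1); they miss things now and then, are a little off and sometimes report something else, mostly with a low value. They report only what shows in the picture. A call takes as long as a camera call. They do not tell look-alikes from the thing itself.
- spot_in(camera, thing): "xyz" ([x, y, z] in m, in the coordinates of the camera as it stood for that picture, good to about 4 mm: the middle of the surface that is visible of it).
- regions_of(camera, thing): "region" (400x640 bool, what is visible of it).
The state is a dict: "time": time; "q": joint angles; "joint_vel": joint speeds; "joint_torque": joint torques, N m; "tool_pos": TCP position; "tcp_rot": TCP orientation; "wrist_force": force on the tool from outside, world axes, zero at the start; "torque": the same for the moment, N m; "width": opening from 0.0 (shut) to 1.0 (fully open).
Only numpy, scipy, OpenCV 4.12 (cv2) and the standard library are available. Lean on these libraries where they do the work, as an engineer would, in place of code of your own. Each camera call takes 0.05 s, during which the arm holds its last target. There are 200 camera calls.

### The job

The steel roller was left on the shallow shelf of the parts tub, where it stands above the white fill line and keeps the lid from seating. Without lifting it, roll it off the shelf so that it lies down in the tub's deep well; then take the lid by its handle and set it on the tub, without dropping it, so that it sits fully home and level all round. Let go of the lid and leave the hammer, the wrench and the tin where they are.

Things in the scene. Friction and masses are not known exactly. Their poses are not given: they have to be found in the camera images.
- tub: Open blue plastic parts tub fixed to the bench, at any yaw. Outer 200 (x) x 140 (y) x 75 mm high, walls and floor 5 mm. Origin: centre of its underside, on the bench; z up. Inside, from the -x wall to x = +15 mm, over the full width, is a flat shallow shelf, its top 40 mm above the bench; the rest is the deep well. White fill line round the inside 60 mm above the bench.
- well (a point): Middle of the deep well's floor, 5 mm above the bench and 55 mm along the tub's +x from its origin; axes as the tub's. The well is 80 mm (x) x 130 mm (y); nothing divides it from the shelf but the shelf's 35 mm drop.
- roller_center (a point): Centre of the loose steel roller lying on the shelf across the tub (within 6 degrees), 15 to 35 mm to the -x side of the tub's origin, so at least 35 mm is free between it and the -x wall. It rolls freely towards the well and drops in. Its centre is 62.5 mm above the bench on the shelf (its top 10 mm above the rim), 27.5 mm in the well.
- roller: The same roller, origin at its centre: a cylinder 45 mm in diameter and 96 mm long, axis along its y, with stub axles 14 mm thick standing out 5 mm at each end; smooth bare steel, 0.35 to 0.7 kg.
- lid_grip (a point): Centre of the handle bar of the loose blue lid, which lies on the bench right way up at any yaw; z up. The black bar is 100 mm long along the lid's x, 16 mm wide (y), 16 mm high, on a post at each end, 24 mm clear above the plate. It is 49 mm above the bench at the start, and 112 mm above it, over the tub's origin, when the lid is seated.
- lid: The same lid, 0.26 to 0.49 kg; origin 49 mm below the handle point. Plate 208 (x) x 148 (y) x 5 mm, its top 32 mm below the handle point; under it a plug rim 12 mm deep with tapered sides fits inside the tub's walls with about 4 mm of play, long side along long side, either way round.
- hammer: Bystander: a hammer lying on the bench beyond the work. Leave it alone.
- wrench: Bystander: a wrench lying on the bench beyond the work. Leave it alone.
- tin: Bystander: a steel tin, 68 mm in diameter and 110 mm high, standing on the bench to the robot's right. Origin under its centre. Leave it alone.
There are look-alikes about, which are no part of the job. What is shaped like the roller but brown, green or purple is not meant.

How it is judged:
On the way:
1. the roller lies in the deep well (z of roller_center in the frame of tub below 0.034 m and x of roller_center in the frame of tub above 0.025 m and horizontal distance between roller_center and tub below 0.11 m), for 0.2 s.
At the end, for the whole second after the job is handed in: Roller in the deep well, centre under 34 mm above the bench; lid home on the tub: handle centre within 10 mm of the tub's middle and about 4 mm of its seated height (112 mm above the bench), level within 2 degrees, long sides parallel within 6 degrees, at rest, let go (all of step 1 and horizontal distance between lid_grip and tub below 0.01 m and z of lid_grip in the frame of tub between 0.107 and 0.116 m and angle between lid_grip's own z axis and vertical below 0.035 rad and angle between the x axis of lid_grip and the x axis of tub, either way round below 0.1 rad and linear speed of lid below 0.02 m/s); the robot touches nothing.
It fails at once if the roller is lifted (centre more than 18 mm above its height on the shelf) (height (world z) of roller_center above 0.0805 m).
It fails at once if the lid is dropped (falls free faster than 0.6 m/s, a drop of about 2 cm) (contact force between the fingers and lid below 0.2 N and linear speed of lid above 0.6 m/s).
It fails at once if the hammer is moved by more than 3 cm (distance of hammer from where it was at the start of the episode above 0.03 m).
It fails at once if the wrench is moved by more than 3 cm (distance of wrench from where it was at the start of the episode above 0.03 m).
It fails at once if the tin is moved by more than 3 cm (distance of tin from where it was at the start of the episode above 0.03 m).
It also fails if it takes over 58 s, if anything falls off the work surface, if the arm or the gripper's body presses on something with over 40 N, if the wrist force passes 120 N, or if a joint passes its speed limit or range.

## Working session

There is one attempt and no reset: what is moved stays moved. The work goes in short steps, Python scripts to look and compute and a tool call to move; the robot and the scene stay as the last step left them, time stands still between calls to the robot, and variables do not carry over. Pictures are saved under pics/ and viewed, on a budget of 10 in all, crops included, one or two more only if the job needs it, and the job is handed in when it is done.

Besides the shell and the picture viewer there is one more tool, called as name([rows], argument=value, ...), one row to a line, values as JSON. step_arm: Moves the arm, as the interface text tells. Its arguments: {"type":"object","properties":{"motion":{"type":"array"},"newtons":{"type":"number"}},"required":["motion"]}

```bash
mkdir -p pics; ls; cat > h.py <<'E'
from workcell import *
import numpy as np, cv2
def look(n):
    T=np.array(get_calibration(n)["world_from_camera"]); p,d=read_camera(n); return p,d,T
def cloud(n,d,T,mask=None):
    c=get_calibration(n);K=np.array(c["K"]);D=np.array(c["dist_coeffs"])
    m=(d>0) if mask is None else (d>0)&mask
    v,u=np.nonzero(m)
    xy=cv2.undistortPoints(np.stack([u,v],1).astype(np.float64)[:,None],K,D)[:,0]
    z=d[v,u].astype(float)
    P=np.c_[xy*z[:,None],z]@T[:3,:3].T+T[:3,3]
    return P,u,v
E
python3 - <<'E'
from h import *
for n in("top","side"):
    p,d,T=look(n); cv2.imwrite(f"pics/{n}0.png",p); np.savez(f"{n}0.npz",p=p,d=d,T=T)
    print(n,T.round(2).tolist())
    for t in("tub","roller","lid","lid_grip","tin","hammer","wrench"):
        for r in regions_of(n,t)[:3]:
            P,u,v=cloud(n,d,T,np.array(r["region"]))
            if len(P): print(t,round(r["score"],2),len(P),np.median(P,0).round(3),int(u.mean()),int(v.mean()),P[:,2].max().round(3))
s=read_state();print({k:np.round(x,3).tolist() for k,x in s.items()})
E
```

```text
pics
top [[0.02, -0.99, 0.12, 0.4], [-1.0, -0.02, 0.0, -0.14], [0.0, -0.12, -0.99, 1.38], [0.0, 0.0, 0.0, 1.0]]
tub 0.93 2512 [ 0.548 -0.18   0.037] 336 210 0.082
roller 0.96 418 [ 0.545 -0.21   0.08 ] 343 209 0.09
roller 0.73 453 [ 0.562 -0.409  0.039] 405 207 0.05
roller 0.7 444 [ 0.74  -0.376  0.039] 395 152 0.05
lid 0.94 2832 [0.534 0.234 0.016] 204 212 0.063
lid_grip 0.65 2871 [0.533 0.233 0.016] 204 212 0.063
tin 0.73 541 [ 0.409 -0.478  0.107] 433 255 0.116
tin 0.51 2896 [0.534 0.233 0.016] 204 212 0.063
hammer 0.85 852 [0.752 0.215 0.022] 217 147 0.033
wrench 0.65 259 [ 0.758 -0.156  0.006] 327 147 0.014
side [[-1.0, -0.01, 0.01, 0.52], [-0.02, 0.74, -0.67, 0.79], [-0.0, -0.67, -0.74, 1.1], [0.0, 0.0, 0.0, 1.0]]
tub 0.87 2593 [ 0.544 -0.181  0.041] 320 197 0.083
tub 0.27 4105 [0.538 0.246 0.017] 320 322 0.061
roller 0.95 439 [ 0.353 -0.164  0.037] 380 202 0.051
roller 0.93 354 [ 0.744 -0.361  0.038] 264 158 0.049
roller 0.79 386 [ 0.566 -0.399  0.036] 316 152 0.075
lid 0.94 4116 [0.538 0.246 0.017] 320 322 0.061
lid_grip 0.76 4085 [0.538 0.246 0.017] 320 322 0.061
tin 0.68 624 [ 0.412 -0.468  0.075] 359 131 0.115
hammer 0.91 1123 [0.754 0.24  0.024] 239 313 0.032
wrench 0.87 268 [ 0.763 -0.151  0.007] 252 209 0.016
wrench 0.46 2528 [ 0.544 -0.181  0.041] 321 196 0.08
{'time': 0.8, 'q': [1.278, 0.264, 1.604, -0.0, 1.274, -0.037], 'joint_vel': [-0.0, -0.0, 0.001, -0.0, -0.002, 0.0], 'joint_torque': [-0.0, -51.498, -36.77, -0.0, 0.0, 0.0], 'tool_pos': [0.171, 0.653, 0.253], 'tcp_rot': [0.401, 3.116, 0.0], 'wrist_force': [0.799, 1.116, -0.169], 'torque': [-0.015, -0.035, 0.037], 'width': 0.997}
```

View pics/top0.png

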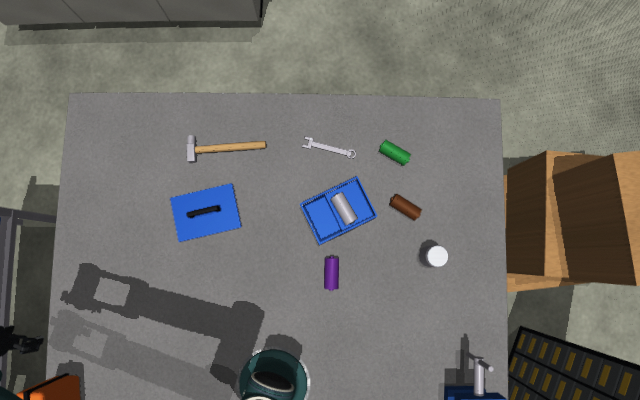

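```bash
python3 - <<'E'
from h import *
for n in("top","side"):
    z=np.load(n+"0.npz");p,d,T=z["p"],z["d"],z["T"]
    P,u,v=cloud(n,d,T); c=p[v,u].astype(int); hsv=cv2.cvtColor(p,cv2.COLOR_BGR2HSV)[v,u]
    blue=(hsv[:,0]>100)&(hsv[:,0]<125)&(hsv[:,1]>120)&(P[:,0]>.35)&(P[:,0]<.75)
    def rect(Q,l):
        r=cv2.minAreaRect(Q[:,:2].astype(np.float32)*1000)
        b=cv2.boxPoints(r); e=b[1]-b[0]; f=b[2]-b[1]; g=e if np.linalg.norm(e)>np.linalg.norm(f) else f
        print(n,l,len(Q),np.round(r[0],1),np.round(r[1],1),"yaw",round(np.degrees(np.arctan2(g[1],g[0])),1))
    t=P[blue&(P[:,1]<-.05)&(P[:,1]>-.34)&(P[:,2]>.066)]; rect(t,"tub rim"); 
    t=P[blue&(P[:,1]>.08)&(P[:,2]<.03)&(P[:,2]>.008)]; rect(t,"lid plate"); print(np.median(t[:,2]))
    t=P[(hsv[:,2]<60)&(P[:,1]>.08)&(P[:,1]<.4)&(P[:,0]>.4)&(P[:,0]<.65)&(P[:,2]>.04)]; rect(t,"bar"); print(np.median(t,0))
    t=P[(hsv[:,1]<60)&(P[:,1]<-.08)&(P[:,1]>-.3)&(P[:,0]>.45)&(P[:,0]<.65)&(P[:,2]>.068)]; rect(t,"roller"); print(np.median(t,0),t.max(0))
E
```

```text
top tub rim 378 [ 545.8 -192.7] [140.6 200.4] yaw -63.2
top lid plate 2637 [536.5 237.1] [149.  208.7] yaw -75.5
0.015710630454221386
top bar 159 [536.2 233.5] [16.7 99.7] yaw -74.7
[0.536158   0.23271619 0.05529784]
top roller 413 [ 551.1 -209.7] [99.9 41.8] yaw 31.6
[ 0.54836416 -0.21019541  0.08046149] [ 0.59839345 -0.17049547  0.09047456]
side tub rim 453 [ 548.3 -192.5] [141.9 203.9] yaw -63.5
side lid plate 3780 [539.2 233.5] [147.5 211.8] yaw -75.4
0.016604771929537465
side bar 205 [539.7 236. ] [ 13.5 101.6] yaw -76.0
[0.53827529 0.24333414 0.05586735]
side roller 319 [ 560.1 -209.7] [ 90.7 103.2] yaw -18.3
[ 0.55071197 -0.20271001  0.08114874] [ 0.60099292 -0.1699315   0.08953429]
```

step_arm([
  [[0.04, 0.04, -0.045, 0, 0, 0, -6], [0.04, 0.08, -0.09, 0, 0, 0, -12], [0.04, 0.12, -0.135, 0, 0, 0, -18], [0.04, 0.16, -0.18, 0, 0, 0, -24], [0.04, 0.2, -0.225, 0, 0, 0, -30], [0.04, 0.24, -0.27, 0, 0, 0, -36], [0.04, 0.28, -0.315, 0, 0, 0, -42], [0.04, 0.32, -0.36, 0, 0, 0, -48]],
])

```text
time: 1.8
tool_pos: [0.492, 0.2915, 0.2538]
tcp_rot: [1.638, 2.68, 0.002]
wrist_force: [0.8, 1.9, 0.2]
width: 0.471
```

step_arm([
  [[0.04, 0.01, -0.06, 0, 0, 0, 0], [0.04, 0.02, -0.12, 0, 0, 0, 0], [0.04, 0.03, -0.18, 0, 0, 0, 0], [0.04, 0.04, -0.24, 0, 0, 0, 0], [0.04, 0.05, -0.3, 0, 0, 0, 0], [0.04, 0.06, -0.36, 0, 0, 0, 0], [0.04, 0.06, -0.41, 0, 0, 0, 0], [0.04, 0.06, -0.41, 0, 0, 0, 0]],
])

```text
time: 2.8
tool_pos: [0.5519, -0.1219, 0.2538]
tcp_rot: [1.644, 2.676, 0.001]
wrist_force: [0.1, 0.7, -0.2]
width: 0.467
```

```bash
python3 - <<'E'
from h import *
from scipy.spatial.transform import Rotation as R
s=read_state(); M=R.from_rotvec(s["tcp_rot"]).as_matrix(); print(np.round(s["tool_pos"],4),np.degrees(np.arctan2(M[1,1],M[0,1])))
p,d,T=look("wrist"); cv2.imwrite("pics/w0.png",p); np.savez("w0.npz",p=p,d=d,T=T); print(T.round(3))
P,u,v=cloud("wrist",d,T)
hsv=cv2.cvtColor(p,cv2.COLOR_BGR2HSV)[v,u]; print(len(P))
blue=(hsv[:,0]>100)&(hsv[:,0]<125)&(hsv[:,1]>120)
for z in (.06,.066,.07):
    Q=P[blue&(P[:,2]>z)&(P[:,2]<.09)]; r=cv2.minAreaRect((Q[:,:2]*1000).astype(np.float32));print(r)
Q=P[(hsv[:,1]<60)&(P[:,2]>.065)&(P[:,2]<.1)]; r=cv2.minAreaRect((Q[:,:2]*1000).astype(np.float32));print(r,Q.max(0))
E
```

```text
[ 0.5519 -0.1219  0.2538] 26.863476047367424
[[ 0.893  0.427  0.145  0.514]
 [ 0.451 -0.846 -0.284 -0.048]
 [ 0.002  0.319 -0.948  0.375]
 [ 0.     0.     0.     1.   ]]
255008
((546.4095458984375, -192.31185913085938), (142.2141571044922, 200.01248168945312), 26.701751708984375)
((545.4240112304688, -192.75509643554688), (139.9351348876953, 200.1236114501953), 26.79388427734375)
((545.4240112304688, -192.75509643554688), (139.9351348876953, 200.1236114501953), 26.79388427734375)
((456.0421447753906, -271.423583984375), (417.2626953125, 203.81874084472656), 44.587562561035156) [ 0.63696962 -0.07938442  0.09999913]
```

View pics/w0.png

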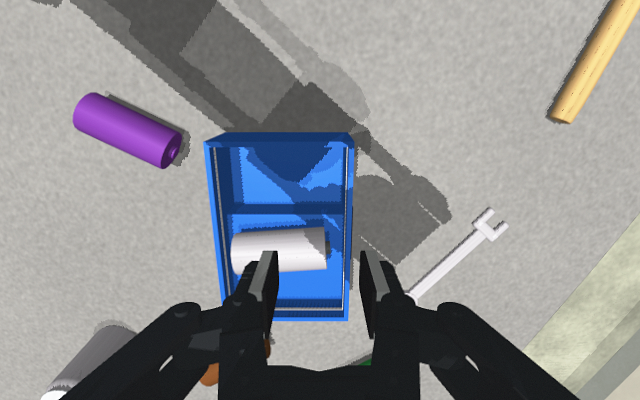

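step_arm([
  [[0.04, 0.01, -0.05, 0, 0, 0, 0], [0.04, 0.018, -0.1, 0, 0, 0, 0], [0.04, 0.022, -0.1336, 0, 0, 0, 0], [0.04, 0.022, -0.1336, -0.04, 0, 0, 0], [0.04, 0.022, -0.1336, -0.09, 0, 0, 0], [0.04, 0.022, -0.1336, -0.14, 0, 0, 0], [0.04, 0.022, -0.1336, -0.17, 0, 0, 0], [0.04, 0.022, -0.1336, -0.18, 0, 0, 0]],
])

```text
time: 3.85
tool_pos: [0.5725, -0.251, 0.0711]
tcp_rot: [-1.638, -2.675, -0.002]
wrist_force: [0.6, 0.3, 0.8]
width: 0.47
```

step_arm([
  [[0.04, -0.0036, 0.0071, 0, 0, 0, 0], [0.04, -0.0072, 0.0143, 0, 0, 0, 0], [0.04, -0.0108, 0.0214, 0, 0, 0, 0], [0.04, -0.0144, 0.0286, 0, 0, 0, 0], [0.04, -0.018, 0.0357, 0, 0, 0, 0], [0.04, -0.0217, 0.0429, 0, 0, 0, 0], [0.04, -0.0253, 0.05, 0, 0, 0, 0], [0.04, -0.0289, 0.0572, 0, 0, 0, 0]],
])

```text
time: 4.85
tool_pos: [0.5432, -0.1933, 0.071]
tcp_rot: [-1.638, -2.675, -0.002]
wrist_force: [0.4, -0.3, 0.4]
width: 0.469
```

step_arm([
  [[0.04, 0, 0, 0, 0, 0, 0], [0.04, 0, 0, 0.02, 0, 0, 0], [0.04, 0, 0, 0.05, 0, 0, 0], [0.04, 0, 0, 0.1, 0, 0, 0], [0.04, 0, 0, 0.15, 0, 0, 0], [0.04, 0.0, -0.04, 0.18, 0, 0, 0], [0.04, 0.0, -0.04, 0.18, 0, 0, 0], [0.04, 0.0, -0.04, 0.18, 0, 0, 0]],
])

```text
time: 5.85
tool_pos: [0.543, -0.2333, 0.2515]
tcp_rot: [-1.639, -2.674, -0.003]
wrist_force: [0.1, 0.4, -0.5]
width: 0.469
```

```bash
python3 - <<'E'
from h import *
s=read_state(); print(np.round(s["tool_pos"],4),np.round(s["wrist_force"],1))
p,d,T=look("wrist"); cv2.imwrite("pics/w1.png",p)
P,u,v=cloud("wrist",d,T); hsv=cv2.cvtColor(p,cv2.COLOR_BGR2HSV)[v,u]
L=(P[:,:2]-[.5455,-.1925])@np.array([[-.451,-.893],[.893,-.451]])
m=(abs(L[:,0])<.093)&(abs(L[:,1])<.063)&(hsv[:,1]<60)&(P[:,2]<.1)&(P[:,2]>.01)
b=m&(L[:,0]>.017)&(P[:,2]<.058)
for q in (b,): print(q.sum(),L[q].min(0),L[q].max(0),np.percentile(P[q,2],[50,90,99,100]))
E
```

```text
[ 0.543  -0.2333  0.2515] [ 0.1  0.4 -0.5]
4792 [ 0.05078364 -0.04686118] [0.09298362 0.0575395 ] [0.04796282 0.05072927 0.05180624 0.05306676]
```

View pics/w1.png

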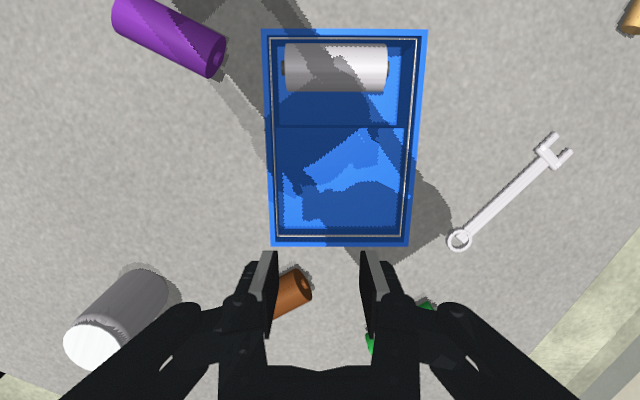

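step_arm([
  [[0.04, 0, 0.058, 0, 0, 0, -2], [0.05, 0, 0.116, 0, 0, 0, -4], [0.05, 0, 0.174, 0, 0, 0, -6], [0.05, 0, 0.232, 0, 0, 0, -8], [0.05, 0, 0.29, 0, 0, 0, -10], [0.05, 0, 0.348, 0, 0, 0, -12.3], [0.05, 0, 0.406, 0, 0, 0, -12.3], [0.05, 0, 0.43, 0, 0, 0, -12.3]],
])

```text
time: 6.9
tool_pos: [0.5406, 0.2007, 0.2486]
tcp_rot: [-1.908, -2.484, -0.0]
wrist_force: [-0.1, -0.0, 0.8]
width: 0.585
```

```bash
cat > lid.py <<'E'
from h import *
from scipy.spatial.transform import Rotation as R
s=read_state(); M=R.from_rotvec(s["tcp_rot"]).as_matrix(); print(np.round(s["tool_pos"],4),np.degrees(np.arctan2(M[1,1],M[0,1])),s["time"])
p,d,T=look("wrist"); cv2.imwrite("pics/w2.png",p)
P,u,v=cloud("wrist",d,T); hsv=cv2.cvtColor(p,cv2.COLOR_BGR2HSV)[v,u]
blue=(hsv[:,0]>100)&(hsv[:,0]<125)&(hsv[:,1]>120)
Q=P[blue&(P[:,2]>.01)&(P[:,2]<.03)];print(cv2.minAreaRect((Q[:,:2]*1000).astype(np.float32)),np.median(Q[:,2]))
m=(hsv[:,2]<70)&(P[:,2]>.05)&(P[:,2]<.066)&(abs(P[:,0]-.537)<.07)&(abs(P[:,1]-.235)<.07)
Q=P[m];print(len(Q),cv2.minAreaRect((Q[:,:2]*1000).astype(np.float32)),np.median(Q[:,2]))
E
python3 lid.py
```

```text
[0.5406 0.2007 0.2486] 14.948419131313 6.9
((535.3534545898438, 108.36079406738281), (490.7245788574219, 193.30264282226562), 89.79606628417969) 0.017738852118315662
1570 ((535.83349609375, 237.02182006835938), (15.318723678588867, 96.416259765625), 14.401043891906738) 0.057541546364178325
```

View pics/w2.png

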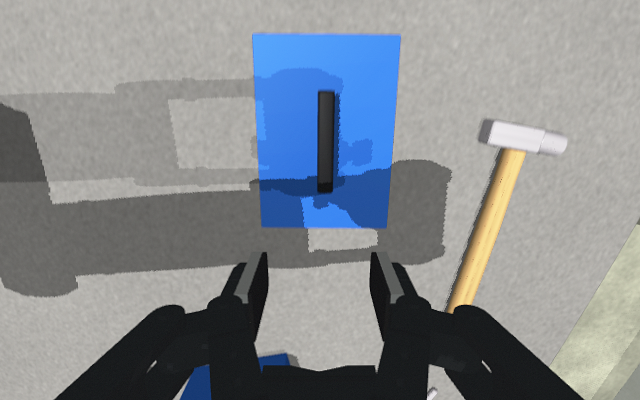

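step_arm([
  [[0.05, -0.0046, 0.036, -0.03, 0, 0, -0.5], [0.05, -0.0046, 0.036, -0.07, 0, 0, -0.5], [0.05, -0.0046, 0.036, -0.11, 0, 0, -0.5], [0.05, -0.0046, 0.036, -0.14, 0, 0, -0.5], [0.05, -0.0046, 0.036, -0.17, 0, 0, -0.5], [0.05, -0.0046, 0.036, -0.19, 0, 0, -0.5], [0.05, -0.0046, 0.036, -0.198, 0, 0, -0.5], [0.05, -0.0046, 0.036, -0.198, 0, 0, -0.5]],
])

```text
time: 7.95
tool_pos: [0.5358, 0.2383, 0.0503]
tcp_rot: [-1.918, -2.475, -0.001]
wrist_force: [0.1, 0.1, -0.2]
width: 0.586
```

step_arm([
  [[0.0, 0, 0, 0, 0, 0, 0], [0.0, 0, 0, 0, 0, 0, 0], [0.0, 0, 0, 0, 0, 0, 0], [0.0, 0, 0, 0, 0, 0, 0], [0.0, 0, 0, 0, 0, 0, 0], [0.0, 0, 0, 0, 0, 0, 0], [0.0, 0, 0, 0, 0, 0, 0], [0.0, 0, 0, 0, 0, 0, 0]],
], newtons=60)

```text
time: 8.95
tool_pos: [0.5368, 0.2387, 0.0517]
tcp_rot: [-1.918, -2.476, -0.004]
wrist_force: [-1.1, -0.7, 6.7]
width: 0.176
```

step_arm([
  [[0.0, 0, 0, 0.01, 0, 0, 0], [0.0, 0, 0, 0.03, 0, 0, 0], [0.0, 0, 0, 0.06, 0, 0, 0], [0.0, 0, 0, 0.09, 0, 0, 0], [0.0, 0, 0, 0.12, 0, 0, 0], [0.0, 0, 0, 0.14, 0, 0, 0], [0.0, 0, 0, 0.15, 0, 0, 0], [0.0, 0, 0, 0.15, 0, 0, 0]],
], newtons=80)

```text
time: 9.95
tool_pos: [0.5369, 0.2388, 0.2021]
tcp_rot: [-1.919, -2.476, -0.005]
wrist_force: [0.2, -0.2, -4.3]
width: 0.175
```

```bash
cat > chk.py <<'E'
import sys
from h import *
from scipy.spatial.transform import Rotation as R
s=read_state(); M=R.from_rotvec(s["tcp_rot"]).as_matrix(); t=np.array(s["tool_pos"]); yaw=np.degrees(np.arctan2(M[1,1],M[0,1]))
print(t.round(4),"yaw",yaw.round(2),"toolz",M[:,2].round(4),s["time"],np.round(s["wrist_force"],1),s["width"])
for n in("top","side"):
    p,d,T=look(n); cv2.imwrite(f"pics/{sys.argv[1]}_{n}.png",p)
    P,u,v=cloud(n,d,T); hsv=cv2.cvtColor(p,cv2.COLOR_BGR2HSV)[v,u]
    blue=(hsv[:,0]>100)&(hsv[:,0]<125)&(hsv[:,1]>100)
    near=(np.hypot(P[:,0]-t[0],P[:,1]-t[1])<.15)&blue
    z=t[2]-.032
    m=near&(abs(P[:,2]-z)<.02); Q=P[m]
    r=cv2.minAreaRect((Q[:,:2]*1000).astype(np.float32))
    A=np.c_[Q[:,:2]-t[:2],np.ones(len(Q))]; c=np.linalg.lstsq(A,Q[:,2],rcond=None)[0]
    c=np.linalg.lstsq(A[(k:=abs(A@c-Q[:,2])<.004)],Q[k,2],rcond=None)[0]
    print(n,len(Q),np.round(r[0],1),np.round(r[1],1),round(r[2],2),"slope deg",np.degrees(c[:2]).round(2),"z at tcp",c[2].round(4))
E
python3 chk.py a
```

```text
[0.5369 0.2388 0.2021] yaw 14.47 toolz [-0.005   0.0083 -1.    ] 9.95 [ 0.2 -0.2 -4.3] 0.17466279526390854
top 2084 [538.9 236. ] [149.1 207.9] 13.7 slope deg [-0.14  0.08] z at tcp 0.1661
side 3239 [538.6 235.4] [148.4 211. ] 14.17 slope deg [-0.02 -0.18] z at tcp 0.1658
```

View pics/a_side.png

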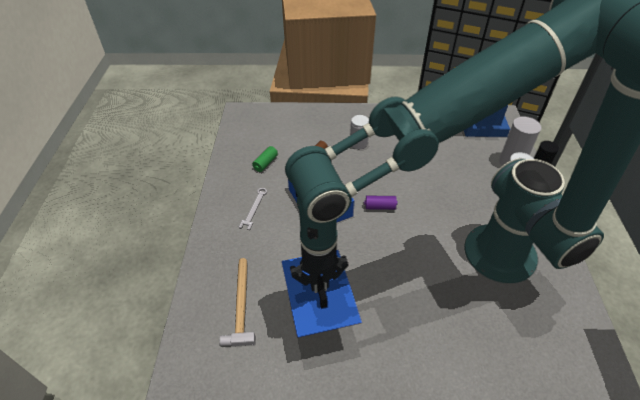

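step_arm([
  [[0.0, 0, -0.03, 0, 0, 0, 1], [0.0, 0.0, -0.09, 0, 0, 0, 3], [0.0, 0.0, -0.15, 0, 0, 0, 5], [0.0, 0.0, -0.21, 0, 0, 0, 7], [0.0, 0.0, -0.27, 0, 0, 0, 9], [0.0, 0.004, -0.33, 0, 0, 0, 11], [0.0, 0.0074, -0.39, 0, 0, 0, 12.6], [0.0, 0.0074, -0.4286, 0, 0, 0, 12.6]],
])

```text
time: 11.05
tool_pos: [0.5425, -0.1927, 0.1987]
tcp_rot: [-1.635, -2.667, 0.002]
wrist_force: [1.1, 0.5, -4.8]
width: 0.17
```

step_arm([
  [[0.0, 0, 0, 0, 0, 0, 0], [0.0, 0, 0, -0.01, 0, 0, 0], [0.0, 0, 0, -0.02, 0, 0, 0], [0.0, 0, 0, -0.03, 0, 0, 0], [0.0, 0, 0, -0.03, 0, 0, 0], [0.0, 0, 0, -0.03, 0, 0, 0], [0.0, 0, 0, -0.03, 0, 0, 0], [0.0, 0, 0, -0.03, 0, 0, 0]],
])

```text
time: 12.05
tool_pos: [0.5428, -0.1929, 0.1693]
tcp_rot: [-1.636, -2.668, 0.001]
wrist_force: [-0.4, 0.5, -4.4]
width: 0.166
```

```bash
python3 chk.py b
```

```text
[ 0.5428 -0.1929  0.1693] yaw 26.97 toolz [-0.0104  0.0053 -0.9999] 12.05 [-0.4  0.5 -4.4] 0.1662862740824629
top 1274 [ 544.2 -194.3] [148.6 207.3] 27.44 slope deg [-0.25 -0.07] z at tcp 0.1332
side 1761 [ 546.  -195.6] [148.1 211.8] 26.78 slope deg [-0.23 -0.12] z at tcp 0.1344
```

step_arm([
  [[0.0, 0.0015, 0.002, -0.005, 0, 0, -0.3], [0.0, 0.0015, 0.002, -0.015, 0, 0, -0.3], [0.0, 0.0015, 0.002, -0.025, 0, 0, -0.3], [0.0, 0.0015, 0.002, -0.03, 0, 0, -0.3], [0.0, 0.0015, 0.002, -0.034, 0, 0, -0.3], [0.0, 0.0015, 0.002, -0.038, 0, 0, -0.3], [0.0, 0.0015, 0.002, -0.042, 0, 0, -0.3], [0.0, 0.0015, 0.002, -0.042, 0, 0, -0.3]],
])

```text
time: 13.15
tool_pos: [0.5439, -0.1908, 0.1268]
tcp_rot: [-1.643, -2.663, 0.002]
wrist_force: [0.4, -0.7, -3.9]
width: 0.172
```

```bash
python3 chk.py c
```

```text
[ 0.5439 -0.1908  0.1268] yaw 26.67 toolz [-0.0113  0.0058 -0.9999] 13.15 [ 0.4 -0.7 -3.9] 0.17189234557907085
top 1123 [ 544.6 -193. ] [147.1 207.1] 26.79 slope deg [-0.27 -0.11] z at tcp 0.0906
side 1753 [ 548.2 -192.8] [147.6 213. ] 26.67 slope deg [-0.27 -0.15] z at tcp 0.0921
```

step_arm([
  [[0.0, 0, 0, -0.002, 0, 0, 0], [0.0, 0, 0, -0.004, 0, 0, 0], [0.0, 0, 0, -0.006, 0, 0, 0], [0.0, 0, 0, -0.008, 0, 0, 0], [0.0, 0, 0, -0.01, 0, 0, 0], [0.0, 0, 0, -0.011, 0, 0, 0], [0.0, 0, 0, -0.012, 0, 0, 0], [0.0, 0, 0, -0.012, 0, 0, 0]],
])

```text
time: 14.25
tool_pos: [0.5443, -0.1909, 0.1152]
tcp_rot: [-1.643, -2.664, 0.001]
wrist_force: [0.2, 0.6, -4.7]
width: 0.172
```

step_arm([
  [[0.0, 0, 0, -0.0005, 0, 0, 0], [0.0, 0, 0, -0.001, 0, 0, 0], [0.0, 0, 0, -0.0015, 0, 0, 0], [0.0, 0, 0, -0.002, 0, 0, 0], [0.0, 0, 0, -0.002, 0, 0, 0], [0.0, 0, 0, -0.002, 0, 0, 0], [0.0, 0, 0, -0.002, 0, 0, 0], [0.0, 0, 0, -0.002, 0, 0, 0]],
])

```text
time: 15.25
tool_pos: [0.5444, -0.191, 0.1148]
tcp_rot: [-1.643, -2.664, 0.001]
wrist_force: [-5.3, 2.0, 7.0]
width: 0.171
```

step_arm([
  [[0.02, 0, 0, 0, 0, 0, 0], [0.03, 0, 0, 0, 0, 0, 0], [0.045, 0, 0, 0, 0, 0, 0], [0.045, 0, 0, 0, 0, 0, 0], [0.045, 0, 0, 0, 0, 0, 0], [0.045, 0, 0, 0.01, 0, 0, 0], [0.045, 0, 0, 0.03, 0, 0, 0], [0.045, 0, 0, 0.05, 0, 0, 0]],
])

```text
time: 16.25
tool_pos: [0.5449, -0.1912, 0.1669]
tcp_rot: [-1.644, -2.665, 0.001]
wrist_force: [-0.1, -0.3, 0.2]
width: 0.525
```

step_arm([
  [[0.045, 0, 0, 0.05, 0, 0, 0], [0.045, 0, 0, 0.1, 0, 0, 0], [0.045, 0, 0.05, 0.13, 0, 0, 0], [0.045, 0, 0.1, 0.13, 0, 0, 0], [0.045, 0, 0.15, 0.13, 0, 0, 0], [0.045, 0, 0.2, 0.13, 0, 0, 0], [0.045, 0, 0.25, 0.13, 0, 0, 0], [0.045, 0, 0.25, 0.13, 0, 0, 0]],
])

```text
time: 17.25
tool_pos: [0.5449, 0.0618, 0.299]
tcp_rot: [-1.639, -2.671, -0.002]
wrist_force: [-0.3, -1.0, -1.3]
width: 0.522
```

```bash
python3 - <<'E'
from h import *
X=np.array([.5458,-.1925])
for n in("top","side"):
    p,d,T=look(n); cv2.imwrite(f"pics/f_{n}.png",p[100:320,150:500])
    P,u,v=cloud(n,d,T); hsv=cv2.cvtColor(p,cv2.COLOR_BGR2HSV)[v,u]
    near=np.hypot(*(P[:,:2]-X).T)<.15
    blue=near&(hsv[:,0]>100)&(hsv[:,0]<125)&(hsv[:,1]>100)
    Q=P[blue&(P[:,2]>.07)&(P[:,2]<.1)]; r=cv2.minAreaRect((Q[:,:2]*1000).astype(np.float32))
    A=np.c_[Q[:,:2]-X,np.ones(len(Q))]; c=np.linalg.lstsq(A,Q[:,2],rcond=None)[0]
    B=P[near&(hsv[:,2]<70)&(P[:,2]>.1)&(P[:,2]<.14)]; b=cv2.minAreaRect((B[:,:2]*1000).astype(np.float32))
    print(n,np.round(r[0],1),np.round(r[1],1),round(r[2],2),"slope",np.degrees(c[:2]).round(2),"z",c[2].round(4),"bar",b,np.median(B[:,2]))
    for t in("hammer","wrench","tin"):
        for q in regions_of(n,t)[:1]: print(t,np.median(cloud(n,d,T,np.array(q["region"]))[0],0).round(3))
E
```

```text
top [ 545.4 -192.9] [148.2 206.9] 26.69 slope [-0.09 -0.  ] z 0.0787 bar ((545.1597290039062, -192.96902465820312), (16.19670295715332, 99.196044921875), 26.672409057617188) 0.11838381966557576
hammer [0.755 0.186 0.023]
wrench [ 0.759 -0.153  0.006]
tin [ 0.409 -0.478  0.107]
side [ 547.4 -193. ] [148.5 211.2] 26.75 slope [ 0.07 -0.14] z 0.0801 bar ((536.1879272460938, -159.82777404785156), (5.608974933624268, 19.171894073486328), 28.763803482055664) 0.11243699512797989
hammer [0.754 0.234 0.024]
wrench [ 0.763 -0.146  0.007]
tin [ 0.414 -0.467  0.076]
```

View pics/f_side.png

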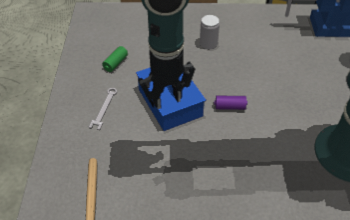

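```bash
python3 -c "
from workcell import *
print(finish_job())"
```

```text
the job is handed in; nothing more can be done
None
```

I rolled the roller off the shelf into the deep well without lifting it, set the lid on the tub by its handle, let go and handed the job in at about 17 s of the 58 s. `finish_job()` gives no verdict, so these are my own last checks.

- **Roller:** it lies in the well, with its top at about 51 mm in the wrist picture, which fits a centre height of 27.5 mm. I checked this before closing the lid and could not see it afterwards.
- **Lid position:** from the top camera, the lid is within about 1 mm of the tub's middle. Its long sides are within about 0.1° of the tub's.
- **Lid seating:** it is level within about 0.2°. The plate top is at about 79–80 mm, which fits the seated handle height of 112 mm.
- **Bystanders:** the wrench and tin read where they started, within about 6 mm. The hammer agrees with its start in the side view, within about 6 mm.
- **Disagreements:**
  - The top camera put the hammer about 29 mm off, which I put down to the arm covering part of it. I did not check that further.
  - The side camera's reading of the handle bar was not usable, again because the arm stood in front of it.

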